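# Put the proofing drawer to rest: cover, shut, latch

### The job

Put the dough away to prove: fold the open drawer's white cover down flat over the dough, push the drawer fully home into its steel cabinet, and then swing the latch lever on top of the cabinet round as far as it goes, so that it lies along the front edge with its hook in front of the drawer's pin. Do it all by pushing with the fingertips: pick nothing up, do not touch the dough, and leave the things standing around where they are.

Things in the scene. Friction and masses are not known exactly. Their poses are not given: they have to be found in the camera images.
- proof_cabinet: Fixed steel bench-top proofing cabinet, 220 deep (x) x 225 wide (y) x 118 high. Origin: middle of the foot of its front face; x points into the cabinet (away from the robot), y to its left, z up. Its flat top is at z = 118, the underside of the top at z = 106. On its right stands a dough sheeter, fixed, beyond y = -0.43 m of the robot's frame, up to 0.64 m high (its side plate 0.53).
- drawer (a joint): How far the drawer is out, in m: 0 fully home, up to 0.155 out, along the cabinet's -x. It slides stiffly (about 2.5 N) and stays where it is left. It cannot go in while the cover stands up (the cover strikes the edge of the cabinet's top) or while the latch hook is in the way of its pin.
- panel_top (a point): Middle of the top edge of the outer face of the drawer's front panel (225 wide, 12 thick, z = 14 to 116); with the drawer home it lies at x = -14, y = 0, z = 116 in the cabinet's frame. A bar handle 110 long crosses the panel's middle at z = 42, 35 mm off the face; above z = 52 the face is free but for a flat thermometer dial (34 wide, 5 proud) in the upper left corner.
- pin (a point): Top of the upright latch pin on the panel's top edge, 8 in diameter, 14 mm high over the cabinet's top, 6 mm behind panel_top, y = 0.
- cover (a joint): Angle of the cover, rad: 0 lies flat on the drawer's walls (shut), 1.57 stands upright, up to 1.85 leaning out to the left. The stiff hinge (0.25 N m) holds it wherever it is left, also half open, so it must be pushed all the way down. The drawer passes under the cabinet's top only with the cover within about 0.08 of flat.
- cover_hinge (a point): Middle of the cover's hinge line, which runs along the cabinet's x on the drawer's left wall, 100 mm left (+y) of the drawer's middle, z = 85. It moves with the drawer. The cover's inner face passes through this line.
- cover_edge (a point): Middle of the cover's free edge, on the outer (upper when shut) face. The white plastic cover measures 118 along the hinge and 200 from the hinge to this edge, 4 thick, the last 6 mm at the edge 7 thick; when shut its outer face is at z = 89 and the edge points to -y.
- latch (a joint): Angle of the latch, rad: 0 latched (its lever points along the cabinet's +y, parallel to the front edge, its hook in front of the pin), up to 1.5 open (lever points to +x, away from the robot). It closes anticlockwise seen from above, turns stiffly (0.12 N m) and stays where it is left. The hook can pass in front of the pin only when the drawer is fully home.
- latch_pivot (a point): On the upright axis of the latch, on the cabinet's top: x = 20, y = 0, z = 118 in the cabinet's frame. The latch's hub is 24 across and 20 high over the cabinet's top; the hook sweeps within 42 mm of this axis.
- latch_knob (a point): Middle of the top of the upright black knob at the end of the latch lever: 17 in diameter, its axis 50 mm from the latch's axis, its top 44 mm over the cabinet's top, free on all sides down to the lever at 16 mm over the top.
- dough_0: Round ball of dough, about 67 across, 26 high, on the drawer's floor, whose top is at z = 25. Origin: centre of its underside. Not to be touched.
- dough_1: Round ball of dough, about 67 across, 26 high, on the drawer's floor, whose top is at z = 25. Origin: centre of its underside. Not to be touched.
- dough_2: Round ball of dough, about 67 across, 26 high, on the drawer's floor, whose top is at z = 25. Origin: centre of its underside. Not to be touched.
- flour_box: Fixed steel flour box, 213 x 269 x 156 high, left of the work, an obstacle only. Origin: centre of its underside.
- white_tray: Bystander: small empty white food tray, 90 x 113, 32 high, on the rear of the cabinet's top. Origin: centre of its underside.
- salt_shaker: Bystander: salt shaker, 44 across, 90 high, on the worktop to the right of the drawer. Origin: centre of its underside.
- wheel_cutter: Bystander: pastry wheel with a black handle, 179 long, 23 high, lying on the worktop just left of the drawer. Origin: centre of its underside.
- flour_brush: Bystander: flour brush, 216 long, 16 high, lying on the worktop farther left. Origin: centre of its underside.
- mug: Bystander: green and white mug, 78 across (116 with its handle), 101 high, farther left on the worktop. Origin: centre of its underside.

How it is judged:
By the outcome, as a careful person would: the job done as asked, in the order asked, and still so for the second after the job is handed in, with the robot touching nothing.
It also fails if it takes over 72 s, if anything falls off the work surface, if the arm or the gripper's body presses on something with over 40 N, if the wrist force passes 120 N, or if a joint passes its speed limit or range.

### The arm

A 6-joint arm with a two-finger parallel gripper is mounted at the origin on the work surface; the furniture and walls round the work are solid. World frame = base frame: x ahead of the robot, y to its left, z up, the work surface at z = 0. Lengths are in mm, angles in rad, forces in N, time in s.
With the tool pointing down it reaches from about 300 to 1000 mm from the base axis. Payload 5.1 kg.
Tool frame: the origin (TCP) lies midway between the tips of the shut fingers; the grasp point (between the pads) lies 19 mm behind it; z points along the fingers, y is the line along which they close (so a half turn about z gives the same grasp; the last joint's range is limited). The gripper opens to 95 mm and grips with 3 to 60 N. Pads are 20 mm wide; open, the fingers measure 119 mm over their backs; the gripper's body (75 mm by 180 mm) begins 59 mm behind the grasp point.
Start: joints at [1.154, 0.124, 1.65, -0, 1.367, -0.083], TCP at [212.983, 614.103, 190.656] pointing down, gripper open.
Joint ranges: [-2.61, 2.61], [-1.02, 2.33], [0.03, 2.71], [-1.35, 4.49], [0.32, 2.68], [-2.91, 2.91]. Speed limits (rad/s): [2.57, 2.57, 3.14, 3.14, 3.14, 3.14].

### API

Orientations are given as a unit quaternion [x, y, z, w].
In Python, from station import status, capture, job_done gives the robot as it stands.
- The arm moves only by the shell command python3 -m inch 'ROWS' [OPENING] [FORCE]. ROWS is JSON, one flat list of numbers, 6 for each row, row after row: the shift along the tool's x, y, z in units of 25 mm (1.0 is 25 mm), then the turn, a rotation vector about the tool's x, y, z in units of 5 degrees (1.0 is 5 degrees). A call has 1 to 5 rows; each row is the pose to reach, as a shift and turn from the pose commanded when the call began, along the tool's axes at that moment; what a row does not reach only later rows make up. A row lasts 1/12 s, in which the tool goes at most 41.7 mm and 7.16 degrees, less where a joint would pass 70% of its speed; a pose out of reach is approached as far as the arm can. A call with a gripper value outside its range is refused whole. OPENING is the finger opening in mm, from 0 to 95.1, set as the call begins (- or left out, the last holds). The fingers move at their own pace and stop on an object; FORCE is the grip in N (left out, the last holds). Time passes only in rows, so rows that repeat a pose let the fingers close. It gives the time, the measured TCP pose, the force, the opening and the grip force at its end, in the units of the state.
- status.observe(): the state, without advancing time (a new reading comes with each control period).
- capture(name): name is "side" or "top"; returns a dict with "image" (420x560x3 uint8, blue, green, red), "K" (3x3 intrinsics, pixels), "rvec" (rotation vector, rad) and "tvec" (3), from world to camera coordinates, as OpenCV has them. Camera axes: x right, y down, z forward; pixel columns grow to the right and rows downward; lengths in mm; the calibration is good to about 2 mm. A picture is of the moment at which its call begins. There is no depth.
- job_done(): hands the job in; it is judged then, once.
The state is a dict: "time": time; "q": joint angles; "joint_velocities": joint speeds; "joint_torque": joint torques, N m; "position": TCP position; "tool_rot": TCP orientation; "wrist_force": force on the tool from outside, world axes, zero at the start; "wrist_torque": the same for the moment, N m; "gripper_width": finger opening in mm; "grasp_force": force on a finger pad.
Only numpy, scipy, OpenCV 4.12 (cv2) and the standard library are available. Lean on these libraries where they do the work, as an engineer would, in place of code of your own. Each camera call takes 0.05 s, during which the arm holds its last target. There are 200 camera calls.

## Working session

There is one attempt and no reset: what is moved stays moved. The work goes in short steps, Python scripts to look and compute and a shell command to move; the robot and the scene stay as the last step left them, time stands still between calls to the robot, and variables do not carry over. Pictures are saved under pics/ and viewed, at most 10 in all, crops included, and the job is handed in when it is done.

```bash
mkdir -p pics; ls; cat > h.py <<'E'
import numpy as np, cv2
from station import status, capture, job_done
from scipy.spatial.transform import Rotation as R
def cam(n):
    c=capture(n); return c
def ray(c,u,v):
    Rm=cv2.Rodrigues(np.array(c["rvec"],float))[0]; t=np.array(c["tvec"],float).reshape(3)
    d=Rm.T@np.linalg.inv(np.array(c["K"]))@np.array([u,v,1.]); return -Rm.T@t, d
def onz(c,u,v,z):
    o,d=ray(c,u,v); return o+d*(z-o[2])/d[2]
def two(c1,p1,c2,p2):
    o1,d1=ray(c1,*p1);o2,d2=ray(c2,*p2)
    s=np.linalg.lstsq(np.c_[d1,-d2],o2-o1,rcond=None)[0]
    a=o1+s[0]*d1;b=o2+s[1]*d2; return (a+b)/2,np.linalg.norm(a-b)
def proj(c,P):
    return cv2.projectPoints(np.array(P,float).reshape(-1,3),np.array(c["rvec"],float),np.array(c["tvec"],float),np.array(c["K"],float),None)[0].reshape(-1,2)
E
python3 - <<'E'
from h import *
for n in("side","top"):
    c=cam(n); cv2.imwrite(f"pics/{n}0.png",cv2.resize(c["image"],(784,588)))
    o,d=ray(c,280,210); print(n,o.round(),(d/np.linalg.norm(d)).round(2),np.array(c["K"]).round(0).tolist())
s=status.observe();print(s["position"],s["tool_rot"],R.from_quat(s["tool_rot"]).as_matrix().round(2))
E
```

```text
pics
side [  98. -613. 1154.] [ 0.38  0.51 -0.78] [[483.0, 0.0, 284.0], [0.0, 483.0, 211.0], [0.0, 0.0, 1.0]]
top [ 421.   24. 1701.] [ 0.11 -0.01 -0.99] [[517.0, 0.0, 272.0], [0.0, 517.0, 214.0], [0.0, 0.0, 1.0]]
[212.7316582  613.53851471 189.5171526 ] [ 1.66111575e-01  9.86106507e-01 -9.20551893e-04 -2.30989804e-04] [[-0.94  0.33 -0.  ]
 [ 0.33  0.94 -0.  ]
 [ 0.   -0.   -1.  ]]
```

View pics/side0.png

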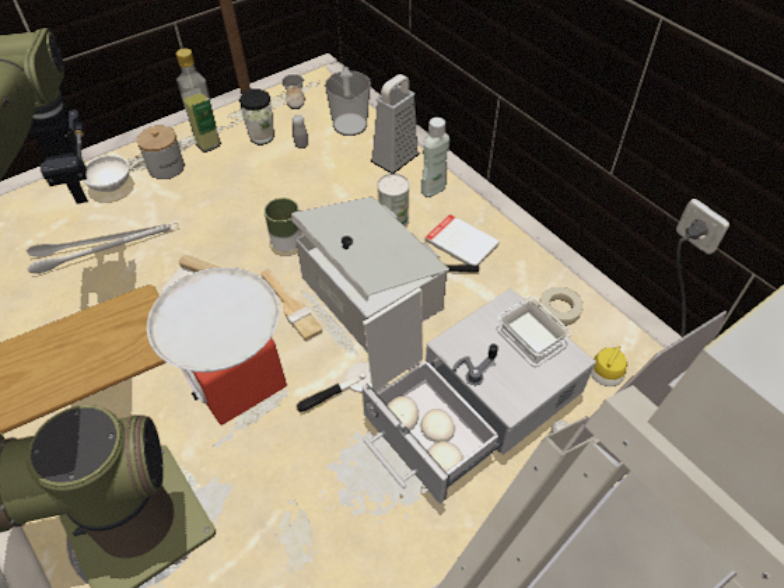

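View pics/top0.png

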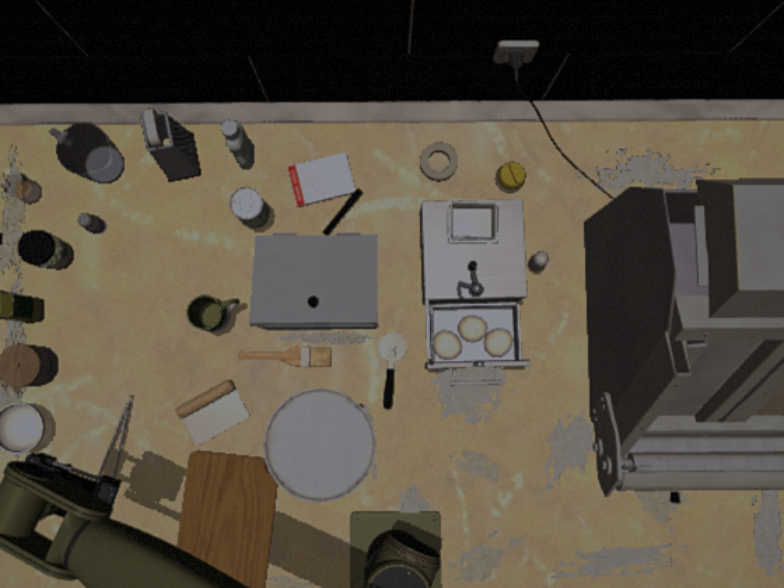

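The side view shows the drawer open, with the cover upright (top corners near (367,318) and (422,285)). The latch pivot is near (475,375) and the knob near (492,350). In the top view the cabinet's front edge runs (421,302)–(525,299), the pivot is near (477,288) and the knob near (473,265).

```bash
python3 - <<'E'
from h import *
s=cam("side");t=cam("top");k=1/1.4
for n,u,v,z in [("cabFL",421,302,118),("cabFR",525,299,118),("cabBL",421,200,118),("cabBR",523,200,118),("panL",427,366,116),("panR",528,366,116),("piv",477,288,138),("knob",473,265,162),("shaker",540,260,90),("cutter",392,345,10),("cutterh",388,400,15)]:
    print("top",n,onz(t,u*k,v*k,z).round())
for n,u,v,z in [("cabBL",511,291,118),("cabFL",428,347,118),("cabFR",504,447,118),("cabBR",592,370,118),("panL",366,388,116),("panR",445,493,116),("knob",493,349,162)]:
    print("side",n,onz(s,u*k,v*k,z).round())
for n,c,(x0,y0,x1,y1) in [("s",s,(250,190,400,360)),("t",t,(290,130,390,280))]:
    im=c["image"][y0:y1,x0:x1]; f=min(800/im.shape[1],600/im.shape[0]); print(n,f); cv2.imwrite(f"pics/{n}1.png",cv2.resize(im,None,fx=f,fy=f,interpolation=2))
E
```

```text
top cabFL [572. -61. 118.]
top cabFR [ 577. -290.  118.]
top cabBL [800. -64. 118.]
top cabBR [ 798. -291.  118.]
top panL [432. -73. 116.]
top panR [ 430. -293.  116.]
top piv [ 599. -182.  138.]
top knob [ 646. -171.  162.]
top shaker [ 667. -331.   90.]
top cutter [482.   2.  10.]
top cutterh [355.  12.  15.]
side cabBL [793. -71. 118.]
side cabFL [577. -78. 118.]
side cabFR [ 552. -312.  118.]
side cabBR [ 783. -296.  118.]
side panL [434. -79. 116.]
side panR [ 423. -314.  116.]
side knob [ 646. -173.  162.]
s 3.5294117647058822
t 4.0
```

View pics/s1.png

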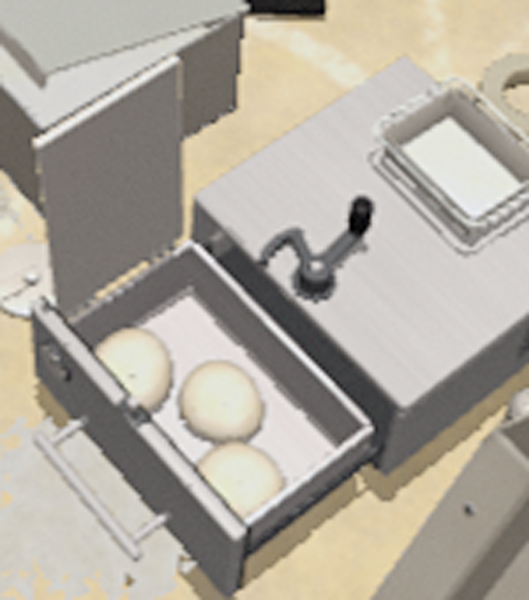

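View pics/t1.png

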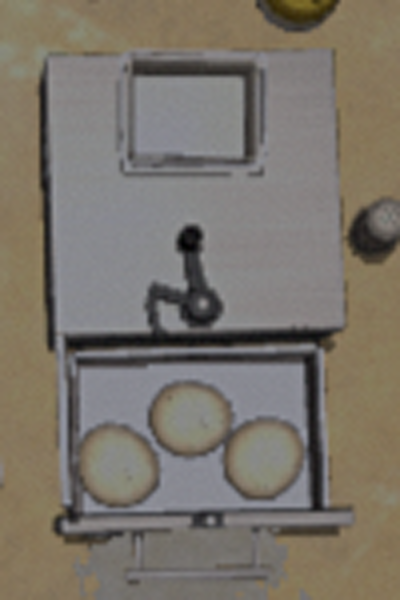

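```bash
python3 - <<'E'
from h import *
s=cam("side");t=cam("top")
T=lambda u,v:(290+u/4,130+v/4); S=lambda u,v:(250+u/3.5294,190+v/3.5294)
for n,u,v,z in [("cFL",49,331,118),("cFR",342,328,118),("cBL",45,55,118),("cBR",333,50,118),("pL",58,526,116),("pR",352,524,116),("pin",207,520,132),("piv",203,306,138),("knob",190,237,162)]:
    print("top",n,onz(t,*T(u,v),z).round())
for n,u,v,z in [("cFL",196,200,118),("cFR",394,410,118),("cBL",405,57,118),("pL",36,303,116),("pR",236,530,116),("pin",132,402,132),("piv",317,265,138),("knob",362,203,162)]:
    print("side",n,onz(s,*S(u,v),z).round())
# cover top corners: ray at height range
for u,v in [(37,143),(178,62),(183,240),(60,310)]:
    print([onz(s,*S(u,v),z).round().tolist() for z in (85,255,270,280,290)])
st=status.observe();print(st["time"])
E
```

```text
top cFL [581. -66. 118.]
top cFR [ 582. -291.  118.]
top cBL [797. -66. 118.]
top cBR [ 799. -290.  118.]
top pL [432. -71. 116.]
top pR [ 432. -295.  116.]
top pin [ 435. -183.  132.]
top piv [ 597. -182.  138.]
top knob [ 647. -170.  162.]
side cFL [579. -74. 118.]
side cFR [ 578. -289.  118.]
side cBL [797. -66. 118.]
side pL [434. -74. 116.]
side pR [ 439. -291.  116.]
side pin [ 436. -184.  132.]
side piv [ 603. -179.  138.]
side knob [ 651. -170.  162.]
[[529.0, 60.0, 85.0], [460.0, -47.0, 255.0], [454.0, -57.0, 270.0], [450.0, -63.0, 280.0], [446.0, -69.0, 290.0]]
[[668.0, 58.0, 85.0], [577.0, -49.0, 255.0], [569.0, -58.0, 270.0], [564.0, -64.0, 280.0], [558.0, -71.0, 290.0]]
[[564.0, -80.0, 85.0], [490.0, -165.0, 255.0], [483.0, -172.0, 270.0], [479.0, -177.0, 280.0], [474.0, -182.0, 290.0]]
[[455.0, -74.0, 85.0], [398.0, -159.0, 255.0], [393.0, -167.0, 270.0], [390.0, -172.0, 280.0], [386.0, -177.0, 290.0]]
0.3
```

Layout (mm): the cabinet is square to the base, with its front at x≈580 and middle at y≈-182. The drawer is about 132 out. The cover spans x≈450–565 and leans slightly left, with its top at about (y −65, z 282). The pivot is at (600,−182) and the knob at (648,−170). These agree with the given sizes, so I'll lift, square up the tool and close the fingers.

```bash
python3 -m inch '[0,0,-1.6,0,0,-0.8, 0,0,-3.2,0,0,-1.6, 0,0,-4.8,0,0,-2.4, 0,0,-6.4,0,0,-3.2, 0,0,-8,0,0,-3.83]' 0 20; python3 -c "
from h import *
s=status.observe();print(R.from_quat(s['tool_rot']).as_matrix().round(3),s['q'])"
```

```text
time: 0.72
position: [212.8, 613.8, 392.6]
tool_rot: [-0.002, 1.0, 0.0, 0.0]
wrist_force: [0.7, 0.3, -0.4]
gripper_width: 67.3
grasp_force: 0.0
[[-1.    -0.004  0.   ]
 [-0.004  1.     0.   ]
 [-0.     0.    -1.   ]] [ 1.15441567e+00  7.47461118e-02  1.37095689e+00 -9.01473424e-07
  1.69583177e+00 -4.20034565e-01]
```

```bash
A='[-0.65,-1.5,0,0,0,0, -1.3,-3,0,0,0,0, -1.95,-4.5,0,0,0,0, -2.6,-6,0,0,0,0, -3.25,-7.5,0,0,0,0]'; python3 -m inch '[-0.65,-1.5,0,0,0,0, -1.3,-3,0,0,0,0, -1.95,-4.5,0,0,0,0, -2.6,-6,0,0,0,0, -3.25,-7.5,0,0,0,0]'; python3 -m inch '[-0.65,-1.5,0,0,0,0, -1.3,-3,0,0,0,0, -1.95,-4.5,0,0,0,0, -2.6,-6,0,0,0,0, -3.25,-7.5,0,0,0,0]';python3 -m inch '[-0.65,-1.5,0,0,0,0, -1.3,-3,0,0,0,0, -1.95,-4.5,0,0,0,0, -2.6,-6,0,0,0,0, -3.25,-7.5,0,0,0,0]'
```

```text
time: 1.13
position: [294.5, 425.0, 390.7]
tool_rot: [-0.001, 1.0, 0.0, 0.0]
wrist_force: [0.8, 0.6, 0.3]
gripper_width: 34.2
grasp_force: 0.0
time: 1.55
position: [375.8, 237.3, 390.9]
tool_rot: [-0.0, 1.0, 0.0, 0.0]
wrist_force: [1.6, 0.2, 0.2]
gripper_width: 2.5
grasp_force: 0.0
time: 1.97
position: [457.2, 49.7, 391.0]
tool_rot: [-0.0, 1.0, 0.0, 0.001]
wrist_force: [1.7, 0.3, 0.4]
gripper_width: 0.2
grasp_force: 0.0
```

```bash
python3 -m inch '[-0.86,-1.3,0,0,0,0, -1.72,-2.4,0.5,0,0,0, -1.72,-2.4,2.1,0,0,0, -1.72,-2.4,3.7,0,0,0, -1.72,-2.4,5.2,0,0,0]';python3 -m inch '[0,0,0.6,0,0,0, 0,0,0.8,0,0,0, 0,0,0.8,0,0,0]'; python3 -c "
from h import *
for n in('side','top'):
    c=cam(n);im=c['image'][130:320,230:430];cv2.imwrite(f'pics/{n}2.png',cv2.resize(im,None,fx=3,fy=3))"
```

```text
time: 2.38
position: [500.1, -9.1, 259.0]
tool_rot: [0.001, 1.0, 0.0, 0.0]
wrist_force: [0.8, -0.4, -0.2]
gripper_width: 0.6
grasp_force: 0.0
time: 2.63
position: [499.1, -8.2, 239.1]
tool_rot: [-0.0, 1.0, 0.0, -0.001]
wrist_force: [0.5, 0.5, 0.1]
gripper_width: 0.6
grasp_force: 0.0
```

View pics/side2.png

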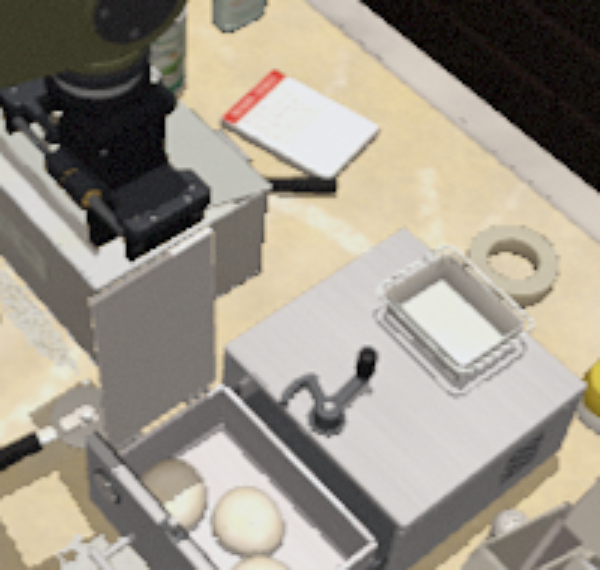

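The picture shows the gripper left of the cover, with its fingers behind the face (gripper near (150,200) and cover top edge at (95–215,230–290)). The path is clear, so I'll push through the arc.

```bash
python3 -m inch '[0,-0.6,0,0,0,0, 0,-1.2,0,0,0,0, 0,-1.8,0,0,0,0, 0,-2.4,0.1,0,0,0, 0,-3,0.2,0,0,0]'; python3 -m inch '[0,-0.6,0.1,0,0,0, 0,-1.2,0.3,0,0,0, 0,-1.8,0.5,0,0,0, 0,-2.4,0.8,0,0,0, 0,-3,1.1,0,0,0]'
```

```text
time: 3.15
position: [501.9, -83.8, 239.6]
tool_rot: [-0.0, 1.0, -0.0, 0.003]
wrist_force: [0.8, 0.8, 1.1]
gripper_width: 0.4
grasp_force: 0.8
time: 3.57
position: [502.2, -159.5, 212.0]
tool_rot: [-0.0, 1.0, -0.001, 0.003]
wrist_force: [1.2, 0.4, 1.1]
gripper_width: 0.5
grasp_force: 0.7
```

```bash
python3 -m inch '[0,-0.85,0.9,0,0,0, 0,-1.55,1.75,0,0,0, 0,-1.95,2.5,0,0,0, 0,-2.2,3.15,0,0,0, 0,-2.35,3.95,0,0,0]';  python3 -c "
from h import *
for n in('side','top'):
    c=cam(n);im=c['image'][130:320,230:430];cv2.imwrite(f'pics/{n}3.png',cv2.resize(im,None,fx=3,fy=3))"
```

```text
time: 3.98
position: [502.8, -219.6, 112.9]
tool_rot: [0.0, 1.0, -0.002, 0.003]
wrist_force: [0.4, -0.7, 2.0]
gripper_width: 0.2
grasp_force: 0.7
```

View pics/side3.png

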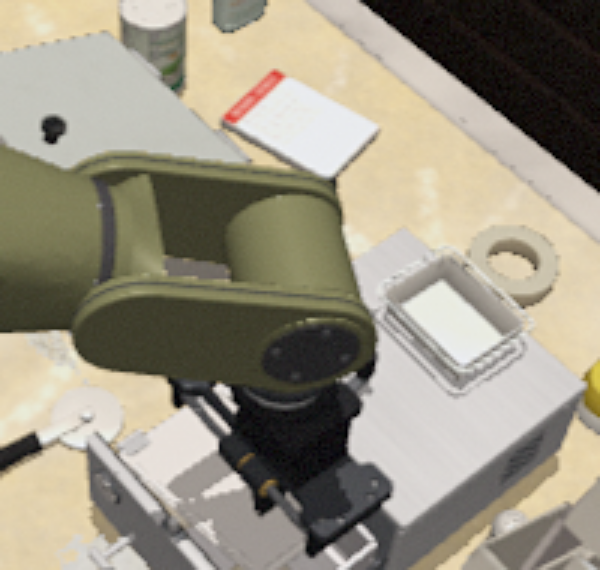

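The cover is down to about 10° and still under the fingertips. I'll press it the rest of the way.

```bash
python3 -m inch '[0,0,0.2,0,0,0, 0,0,0.4,0,0,0, 0,0,0.6,0,0,0, 0,0,0.75,0,0,0, 0,0,0.85,0,0,0]'; python3 -m inch '[0,0,0.08,0,0,0, 0,0,0.15,0,0,0, 0,0,0.15,0,0,0]'
```

```text
time: 4.5
position: [500.5, -217.0, 88.5]
tool_rot: [-0.0, 1.0, -0.0, 0.0]
wrist_force: [-0.0, -0.6, 1.4]
gripper_width: 0.5
grasp_force: 0.5
time: 4.75
position: [499.9, -216.8, 84.0]
tool_rot: [-0.0, 1.0, 0.0, -0.0]
wrist_force: [-0.3, -0.0, -0.4]
gripper_width: 0.5
grasp_force: 0.1
```

```bash
python3 -m inch '[0,0,-1,0,0,0, 0,0,-2.5,0,0,0, 0,0,-4,0,0,0, 0,1.5,-5,0,0,0, 0,3,-6,0,0,0]'; python3 -m inch '[0,1.6,0,0,0,0, 0,3.2,0,0,0,0, 0,4.8,0,0,0,0, 0,6.4,0,0,0,0, 0,8,0,0,0,0]';python3 -c "
from h import *
a=[]
for n in('side','top'):
    c=cam(n);im=c['image'][160:330,250:420];a.append(cv2.resize(im,(400,400)))
cv2.imwrite('pics/4.png',np.hstack(a))"
```

```text
time: 5.17
position: [500.2, -148.0, 232.9]
tool_rot: [0.002, 1.0, -0.0, 0.001]
wrist_force: [1.3, 0.3, -0.3]
gripper_width: 0.6
grasp_force: 0.0
time: 5.58
position: [499.3, 54.2, 230.7]
tool_rot: [-0.0, 1.0, 0.0, 0.0]
wrist_force: [0.6, 0.7, 0.8]
gripper_width: 0.4
grasp_force: 0.0
```

View pics/4.png

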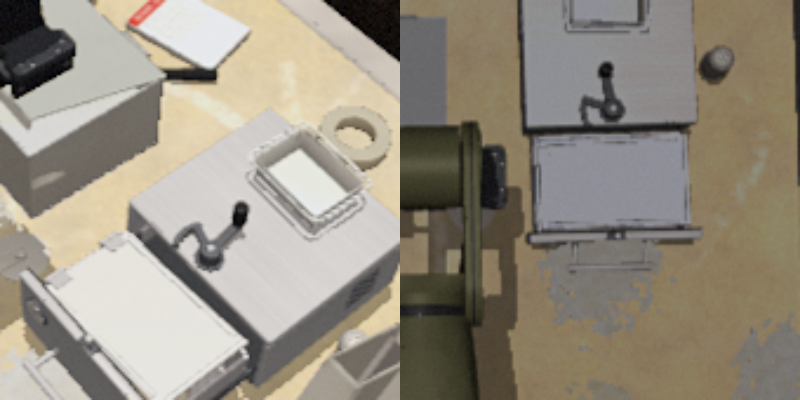

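The cover now lies close to flat over the dough in both views. No clear reaction force showed when I pressed, so I'll press again nearer the free edge until I feel the walls.

```bash
python3 -m inch '[0,-1.6,0,0,0,0, 0,-3.2,0,0,0,0, 0,-4.8,0,0,0,0, 0,-6.4,0,0,0,0, 0,-8,0,0,0,0]';  python3 -m inch '[0,-1.3,0,0,0,0, 0,-2.6,0.4,0,0,0, 0,-3.8,1.9,0,0,0, 0,-3.8,3.4,0,0,0, 0,-3.8,4.8,0,0,0]'; for i in 1; do python3 -m inch '[0,0,0.2,0,0,0, 0,0,0.4,0,0,0, 0,0,0.6,0,0,0, 0,0,0.8,0,0,0, 0,0,0.8,0,0,0]';python3 -m inch '[0,0,0.1,0,0,0, 0,0,0.2,0,0,0, 0,0,0.2,0,0,0]'; done
```

```text
time: 6.1
position: [499.3, -150.1, 230.5]
tool_rot: [-0.0, 1.0, -0.0, -0.0]
wrist_force: [0.4, -0.2, 0.2]
gripper_width: 0.7
grasp_force: 0.0
time: 6.52
position: [499.2, -245.6, 109.2]
tool_rot: [0.002, 1.0, -0.0, 0.0]
wrist_force: [0.4, 0.6, -0.2]
gripper_width: 0.6
grasp_force: 0.0
time: 6.93
position: [501.1, -243.0, 92.1]
tool_rot: [-0.001, 1.0, -0.001, 0.001]
wrist_force: [-0.5, 0.1, 0.1]
gripper_width: 0.3
grasp_force: 0.0
time: 7.18
position: [500.6, -242.8, 86.3]
tool_rot: [-0.0, 1.0, -0.0, 0.001]
wrist_force: [1.1, 0.6, 0.9]
gripper_width: 0.4
grasp_force: 0.3
```

```bash
python3 -m inch '[0,0,0.1,0,0,0, 0,0,0.16,0,0,0, 0,0,0.16,0,0,0]'; python3 -m inch '[0,0,0.1,0,0,0, 0,0,0.16,0,0,0, 0,0,0.16,0,0,0]'
```

```text
time: 7.43
position: [500.1, -242.7, 81.5]
tool_rot: [-0.0, 1.0, 0.0, -0.0]
wrist_force: [0.2, -0.7, 0.5]
gripper_width: 0.1
grasp_force: 0.3
time: 7.68
position: [499.9, -242.6, 77.1]
tool_rot: [-0.0, 1.0, 0.0, -0.0]
wrist_force: [0.3, -0.2, 0.1]
gripper_width: -0.0
grasp_force: 0.0
```

```bash
python3 -c "
from h import *
a=[]
for n in('side','top'):
    c=cam(n);im=c['image'][190:340,260:410];a.append(cv2.resize(im,(400,400)));print(proj(c,[[500,-243,77],[500,-243,89]]),((proj(c,[[500,-243,77],[500,-243,89]])-[260,190])*400/150).round())
cv2.imwrite('pics/5.png',np.hstack(a))"
```

```text
[[322.84412486 317.90438891]
 [323.17149245 315.63330736]] [[168. 341.]
 [168. 335.]]
[[358.22370253 239.31029716]
 [358.85196738 239.11976137]] [[262. 131.]
 [264. 131.]]
```

View pics/5.png

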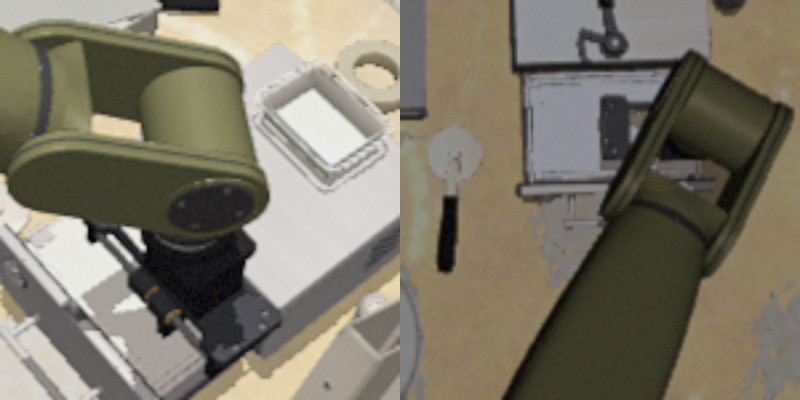

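The images show the fingers over the cover, and the reading at z=77 still gives no reaction. The height scale may be offset, so I'll keep pressing in small steps until force builds.

```bash
for i in 1 2; do python3 -m inch '[0,0,0.06,0,0,0, 0,0,0.1,0,0,0, 0,0,0.1,0,0,0, 0,0,0.1,0,0,0]'; done; python3 -c "
from h import *
a=[status.observe()]
print(a[0]['joint_torque'],a[0]['q'])"
```

```text
time: 8.12
position: [500.0, -242.6, 74.9]
tool_rot: [-0.0, 1.0, 0.0, -0.0]
wrist_force: [-0.5, 0.3, 0.2]
gripper_width: 0.4
grasp_force: 0.0
time: 8.45
position: [500.0, -242.6, 72.5]
tool_rot: [-0.0, 1.0, 0.0, -0.0]
wrist_force: [0.6, 0.5, 0.9]
gripper_width: 0.2
grasp_force: 0.0
[-2.04864540e-02 -3.40675163e+01 -3.30883956e+01 -7.33867334e-02
  4.04647063e-02 -1.89696780e-04] [-5.48365007e-01  2.15673138e-02  1.96577969e+00  1.34603791e-04
  1.15452835e+00 -2.11961419e+00]
```

```bash
python3 -m inch '[0,0,-1.5,0,0,0, 0,0,-3,0,0,0, 0,0,-4.5,0,0,0, 0,1.4,-5.2,0,0,0, 0,2.8,-6,0,0,0]'; python3 -m inch '[0,1.6,0,0,0,0, 0,3.2,0,0,0,0, 0,4.8,0,0,0,0, 0,6.4,0,0,0,0, 0,8,0,0,0,0]';python3 -c "
from h import *
c=cam('side');im=c['image'][240:330,245:365];a=cv2.resize(im,(800,600),interpolation=cv2.INTER_CUBIC)
H=[[x,y,z] for y,z in((-82,89),(-282,89),(-282,110)) for x in (450,568)]
print(((proj(c,H)-[245,240])*800/120).round())
cv2.imwrite('pics/6.png',a)"
```

```text
time: 8.87
position: [500.5, -173.1, 225.0]
tool_rot: [0.001, 1.0, -0.0, 0.001]
wrist_force: [1.2, -0.2, -1.0]
gripper_width: 0.3
grasp_force: 0.0
time: 9.28
position: [499.5, 29.2, 222.8]
tool_rot: [-0.0, 1.0, 0.0, 0.0]
wrist_force: [1.1, -0.1, 0.1]
gripper_width: 0.4
grasp_force: 0.0
[[149. 268.]
 [391. 113.]
 [483. 664.]
 [733. 480.]
 [487. 638.]
 [740. 453.]]
```

View pics/6.png

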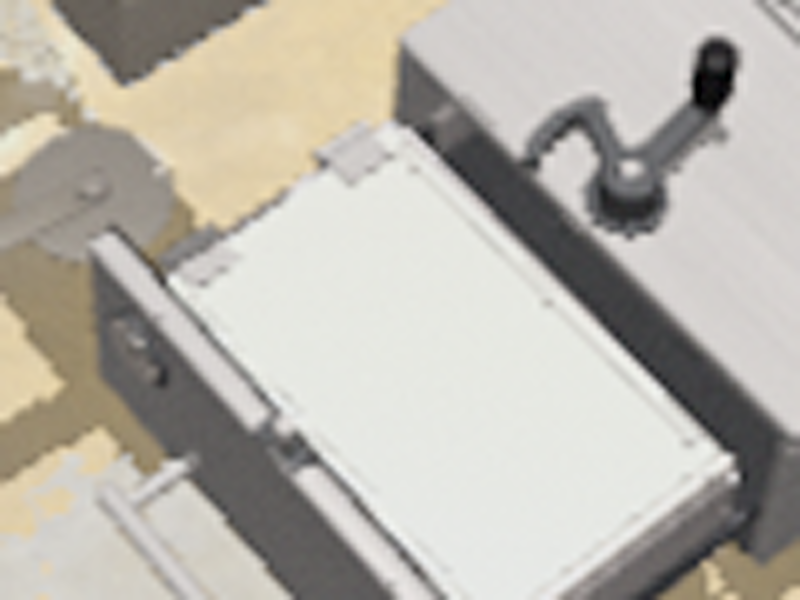

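The drawer cover appears slightly raised at its free edge: the corner is at (735,462), against (733,480) predicted for flat. The tip height needs checking, so I'll find the fingertip by dark mask and compare it with the projected TCP.

```bash
python3 -c "
from h import *
st=status.observe();p=st['position'];print(p)
c=cam('side');q=proj(c,[p,p+np.array([0,0,20]),p+np.array([0,0,78])]);print(q.round(1))
u,v=q[0].round().astype(int);g=c['image'].max(2)
for r in range(v-34,v+12,1): print(r,''.join('#' if x<55 else '+' if x<100 else '.' for x in g[r,u-28:u+28]))
"
```

```text
[499.15419577  35.52137262 222.7626218 ]
[[254.6 209.4]
 [254.2 204.2]
 [253.1 188.5]]
175 ........#######################################.........
176 ........#######################################.........
177 ........#######################################.........
178 ........#######################################+........
179 ........+#######################################+.......
180 ........+######+++################################......
181 .........#####+++####################################+++
182 ..........####++#####################################+++
183 ...........###########################################++
184 ............##########################################++
185 ............+########################################+..
186 ..............+#######+++###########################++++
187 ...............######....+#########################+++++
188 ................####+..+++#######################++++.++
189 .................###+.++++######################++++..++
190 ..................##++++++####################++++++++##
191 ...................#..+++++######
[... 1092 characters left out ...]
........#....................
210 ........................................................
211 ........................................................
212 ........................................................
213 ..+.....................................................
214 ...+....................................................
215 .....+..................................................
216 .......................+................................
217 .......+................................................
218 .......+................................................
219 ........................................................
220 ...................+....................................
```

The tip in the image sits about 4 px (~17 mm) above the projected TCP. That fits the missing reaction force, so I'll press farther, watching the force.

```bash
python3 -m inch '[0,-1.6,0,0,0,0, 0,-3.2,0,0,0,0, 0,-4.8,0,0,0,0, 0,-6.4,0,0,0,0, 0,-8,0,0,0,0]';  python3 -m inch '[0,-1.3,0.4,0,0,0, 0,-2.5,1.4,0,0,0, 0,-2.9,2.8,0,0,0, 0,-2.9,4.2,0,0,0, 0,-2.9,5.4,0,0,0]'; python3 -m inch '[0,0,0.15,0,0,0, 0,0,0.3,0,0,0, 0,0,0.45,0,0,0, 0,0,0.6,0,0,0, 0,0,0.6,0,0,0]';for i in 1 2 3; do python3 -m inch '[0,0,0.06,0,0,0, 0,0,0.12,0,0,0, 0,0,0.12,0,0,0, 0,0,0.12,0,0,0]'|grep -v -e rot -e grip; done
```

```text
time: 9.8
position: [499.4, -175.2, 222.7]
tool_rot: [-0.0, 1.0, -0.0, 0.0]
wrist_force: [0.2, 0.8, -0.1]
gripper_width: 0.4
grasp_force: 0.0
time: 10.22
position: [498.8, -246.9, 85.3]
tool_rot: [0.001, 1.0, 0.0, -0.001]
wrist_force: [-0.9, 0.0, 0.7]
gripper_width: 0.4
grasp_force: 0.0
time: 10.63
position: [501.1, -245.7, 74.3]
tool_rot: [-0.0, 1.0, -0.001, 0.001]
wrist_force: [-1.1, -0.3, 0.3]
gripper_width: 0.2
grasp_force: 0.0
time: 10.97
position: [500.6, -245.4, 70.3]
wrist_force: [0.7, -0.7, 0.9]
grasp_force: 0.3
time: 11.3
position: [499.9, -245.1, 66.4]
wrist_force: [0.8, -0.4, 0.9]
grasp_force: 0.1
time: 11.63
position: [500.6, -245.1, 65.1]
wrist_force: [-0.9, 2.0, 7.9]
grasp_force: 3.7
```

Firm contact at 7.9 N, so the cover is flat; the effective tip sits about 20 mm above the reported TCP. Now I'll go to the front of the panel.

```bash
python3 -m inch '[0,0,-1.5,0,0,0, 0,0,-3,0,0,0, 0,0,-4.5,0,0,0, 1,1,-5.2,0,0,0, 2.2,1.8,-5.6,0,0,0]'; python3 -m inch '[1.1,0.4,0,0,0,0, 2.3,0.7,0.8,0,0,0, 2.3,0.7,2.2,0,0,0, 2.3,0.7,3.6,0,0,0, 2.3,0.7,4.8,0,0,0]'; python3 -m inch '[0,0,0.1,0,0,0, 0,0,0.1,0,0,0]'; python3 -c "
from h import *
c=cam('side');a=[255]
# cover far free corner region stats skipped
"
```

```text
time: 12.05
position: [446.7, -200.7, 207.5]
tool_rot: [-0.0, 1.0, -0.001, 0.002]
wrist_force: [-0.8, -0.6, 0.4]
gripper_width: 0.5
grasp_force: 0.0
time: 12.47
position: [386.8, -182.3, 82.1]
tool_rot: [-0.0, 1.0, -0.0, 0.0]
wrist_force: [1.1, -0.0, 0.1]
gripper_width: 0.5
grasp_force: 0.0
time: 12.63
position: [385.9, -181.7, 79.2]
tool_rot: [-0.0, 1.0, 0.001, -0.002]
wrist_force: [0.1, -0.0, 0.2]
gripper_width: -0.1
grasp_force: 0.0
```

```bash
python3 -m inch '[-0.5,0,0,0,0,0, -1,0,0,0,0,0, -1.4,0,0,0,0,0, -1.8,0,0,0,0,0, -2.1,0,0,0,0,0]'; python3 -m inch '[-0.3,0,0,0,0,0, -0.6,0,0,0,0,0, -0.9,0,0,0,0,0, -1.2,0,0,0,0,0]'
```

```text
time: 13.1
position: [441.9, -183.4, 83.0]
tool_rot: [-0.0, 1.0, -0.001, 0.001]
wrist_force: [-3.5, -0.5, 2.6]
gripper_width: 0.3
grasp_force: 1.6
time: 13.43
position: [470.6, -182.6, 81.1]
tool_rot: [-0.0, 1.0, 0.0, -0.0]
wrist_force: [-3.9, 0.2, 1.9]
gripper_width: 0.6
grasp_force: 1.6
```

The force stays steady at the sliding value, so the cover has passed under the cabinet's top.

```bash
python3 -m inch '[-0.4,0,0,0,0,0, -0.9,0,0,0,0,0, -1.4,0,0,0,0,0, -1.9,0,0,0,0,0, -2.4,0,0,0,0,0]'|grep -v -e rot -e grip;  python3 -m inch '[-0.2,0,0,0,0,0, -0.4,0,0,0,0,0, -0.6,0,0,0,0,0, -0.6,0,0,0,0,0]'|grep -v -e rot -e grip; python3 -m inch '[-0.1,0,0,0,0,0, -0.2,0,0,0,0,0, -0.2,0,0,0,0,0]'|grep -v -e rot -e grip
```

```text
time: 13.85
position: [530.7, -181.8, 80.6]
wrist_force: [-3.4, 1.6, 2.9]
grasp_force: 1.9
time: 14.18
position: [546.1, -182.7, 81.0]
wrist_force: [0.1, 0.2, 0.5]
grasp_force: 0.0
time: 14.43
position: [550.2, -182.7, 81.0]
wrist_force: [-0.9, 0.1, 1.1]
grasp_force: 0.4
```

```bash
for i in 1 2 3; do python3 -m inch '[-0.08,0,0,0,0,0, -0.16,0,0,0,0,0, -0.16,0,0,0,0,0]'|grep -v -e rot -e grip; done
```

```text
time: 14.68
position: [554.3, -182.7, 81.0]
wrist_force: [-0.9, 0.6, 0.7]
grasp_force: 0.7
time: 14.93
position: [555.5, -182.6, 81.0]
wrist_force: [-11.6, 0.8, 6.1]
grasp_force: 5.7
time: 15.18
position: [555.5, -182.6, 81.0]
wrist_force: [-24.8, 1.1, 15.1]
grasp_force: 12.5
```

Hard stop at x=555.5 with 25 N (expected 556), so the drawer is home. Next I'll back off, rise, and come down on the right side of the latch knob.

```bash
python3 -m inch '[0.6,0,0,0,0,0, 1.2,0,0,0,0,0, 1.2,0,-1.6,0,0,0, 1.2,0,-3.2,0,0,0, 1.2,0,-4.8,0,0,0]'|grep -v -e rot -e grip; python3 -m inch '[-1.3,-0.4,0,0,0,0, -2.7,-0.8,0,0,0,0, -4,-1.2,0,0,0,0, -5,-1.3,0,0,0,0, -5,-1.3,0,0,0,0]'|grep -v -e rot -e grip; python3 -c "
from h import *
c=cam('top');g=c['image'][170:225,310:370].max(2)
print(status.observe()['position'],proj(c,[[646,-170,162],[600,-182,138]])-[310,170])
"
```

```text
time: 15.6
position: [531.8, -182.5, 201.8]
wrist_force: [1.5, 0.0, -0.1]
grasp_force: 0.0
time: 16.02
position: [661.0, -215.7, 200.4]
wrist_force: [-0.3, 0.6, 0.7]
grasp_force: 0.0
[ 658.99273651 -215.35479135  200.34582756] [[27.40759032 19.43858158]
 [30.67063009 35.54994399]]
```

```bash
python3 -m inch '[0,0,0.8,0,0,0, 0,0,1.6,0,0,0, 0,0,2.3,0,0,0, 0,0,2.8,0,0,0, 0,0,2.9,0,0,0]'|grep -v -e rot -e grip; python3 -m inch '[0.1,0.4,0,0,0,0, 0.2,0.7,0,0,0,0, 0.2,1,0,0,0,0, 0.2,1.25,0,0,0,0]'|grep -v -e rot -e grip
```

```text
time: 16.48
position: [655.0, -214.3, 125.5]
wrist_force: [-0.3, -0.7, -0.5]
grasp_force: 0.0
time: 16.82
position: [652.8, -182.9, 130.5]
wrist_force: [-0.3, -0.4, 0.1]
grasp_force: 0.0
```

```bash
python3 -m inch '[0,0.25,0,0,0,0, 0,0.5,0,0,0,0]'|grep -v -e rot -e grip; python3 -m inch '[0.1,0.35,0,0,0,0, 0.28,0.7,0,0,0,0, 0.5,1,0,0,0,0]'|grep -v -e rot -e grip
```

```text
time: 16.98
position: [652.1, -171.8, 130.0]
wrist_force: [-3.0, -4.5, 2.5]
grasp_force: 2.2
time: 17.23
position: [638.4, -149.5, 129.7]
wrist_force: [-8.1, -15.6, 3.2]
grasp_force: 8.2
```

The reading is mostly friction on the finger's flat +y face (knob now past ~60°). I'll come round to the knob's far (+x) side and push it toward −x.

```bash
python3 -m inch '[0,-0.5,0,0,0,0, -0.5,-0.5,0,0,0,0, -1.2,-0.5,0,0,0,0, -1.2,0.1,0,0,0,0, -1.2,0.6,0,0,0,0]'|grep -v -e rot -e grip;python3 -m inch '[0,0,0,0,0,0]'|grep -v -e rot -e grip; python3 -m inch '[0.4,0,0,0,0,0, 0.8,0,0,0,0,0, 1,0,0,0,0,0]'|grep -v -e rot -e grip
```

```text
time: 17.65
position: [670.1, -130.4, 128.3]
wrist_force: [0.1, 0.4, -0.1]
grasp_force: 0.0
time: 17.73
position: [669.3, -128.4, 128.2]
wrist_force: [-0.9, -0.3, 0.5]
grasp_force: 0.0
time: 17.98
position: [644.5, -130.0, 128.8]
wrist_force: [9.6, 8.0, -4.2]
grasp_force: 4.5
```

```bash
python3 -m inch '[0.3,0.1,0,0,0,0, 0.55,0.15,0,0,0,0, 0.8,0.2,0,0,0,0]'|grep -v -e rot -e grip; python3 -m inch '[0.15,0,0,0,0,0, 0.3,0,0,0,0,0]'|grep -v -e rot -e grip
```

```text
time: 18.23
position: [624.9, -125.1, 129.3]
wrist_force: [3.7, 3.9, -0.2]
grasp_force: 1.9
time: 18.4
position: [619.5, -125.7, 129.7]
wrist_force: [16.5, 4.8, -6.7]
grasp_force: 8.6
```

```bash
python3 -m inch '[0.1,0,0,0,0,0, 0.15,0,0,0,0,0, 0.15,0,0,0,0,0]'|grep -v -e rot -e grip
```

```text
time: 18.65
position: [619.4, -125.7, 130.1]
wrist_force: [22.0, 4.1, -7.6]
grasp_force: 10.7
```

Hard stop at the predicted place. I'll back away, rise clear, and take the last picture to verify.

```bash
python3 -m inch '[-0.5,0,0,0,0,0, -1,0,0,0,0,0, -1.2,0,-1.3,0,0,0, -1.2,0,-2.8,0,0,0, -1.2,0,-4.4,0,0,0]'|grep -v -e rot -e grip; python3 -m inch '[0.3,1.5,-0.3,0,0,0, 0.6,3,-0.6,0,0,0, 0.9,4.5,-0.9,0,0,0, 1.2,6,-1.2,0,0,0, 1.5,7.5,-1.5,0,0,0]'|grep -v -e rot -e grip;python3 -m inch '[0.3,1.5,0,0,0,0, 0.6,3,0,0,0,0, 0.9,4.5,0,0,0,0, 0.9,4.5,0,0,0,0]'|grep -v -e rot -e grip; python3 -c "
from h import *
a=[]
for n,(x0,y0) in (('side',(270,180)),('top',(280,130))):
    c=cam(n);im=c['image'][y0:y0+150,x0:x0+150];a.append(cv2.resize(im,(400,400),interpolation=cv2.INTER_CUBIC))
    print(((proj(c,[[600,-132,162],[600,-182,138],[566,-182,116]])-[x0,y0])*400/150).round())
cv2.imwrite('pics/7.png',np.hstack(a))"
```

```text
time: 19.07
position: [641.3, -126.8, 237.6]
wrist_force: [0.2, -0.5, 0.1]
grasp_force: 0.0
time: 19.48
position: [604.3, 61.5, 276.5]
wrist_force: [0.4, 0.7, -0.0]
grasp_force: 0.0
time: 19.82
position: [580.9, 178.2, 276.2]
wrist_force: [0.5, 0.2, -0.3]
grasp_force: 0.0
[[153. 180.]
 [186. 230.]
 [156. 262.]]
[[120. 199.]
 [162. 201.]
 [160. 233.]]
```

View pics/7.png

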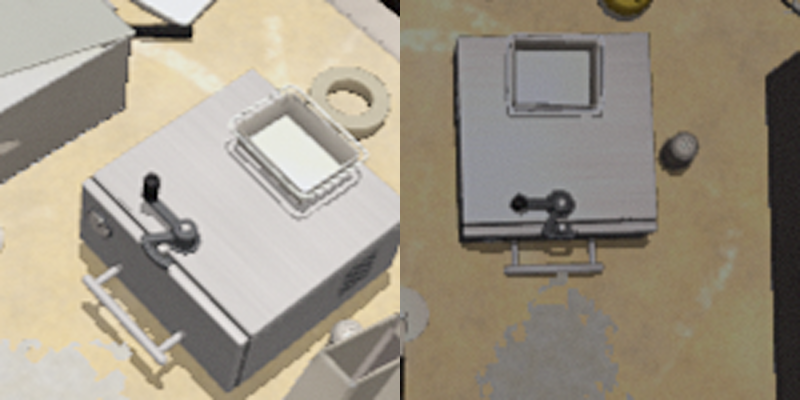

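The drawer is home, and the lever lies along the front edge: knob at (152,180) in the side view and (518,203) in the top view, as predicted for latched. The hook is in front of the pin and the bystanders look undisturbed.

```bash
python3 -m inch '[0,0,0,0,0,0, 0,0,0,0,0,0]'|grep force; python3 -c "
from station import job_done
print(job_done())"
```

```text
wrist_force: [0.1, 0.3, -0.7]
grasp_force: 0.0
the job is handed in; nothing more can be done
None
```

The job is handed in: the cover was pressed flat (firm contact at about 8 N), the drawer pushed home to its stop, and the latch swung to its stop with the hook in front of the pin, in about 20 s of the 72 s allowed.

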